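Shut the icing bottles and pack them under the caddy's lift-up tray

TASK

The cake is decorated and two to four icing bottles have been left standing on the worktop with their push-pull caps up. Press every cap fully down, lift the caddy's top tray by its handle up and back until it rests open, stand all the bottles upright on the floor of the compartment underneath, then lower the tray fully home again. Keep the piping nozzles in the tray, and leave the mug, the jar and the bowl alone.

Things in the scene. Friction and masses are not known exactly. Their poses are not given: they have to be found in the camera images.
- caddy: Cake-decorating caddy fixed to the worktop: an open-topped blue plastic base 160 mm (its x) by 270 mm (its y) by 92 mm high, walls 4 mm, floor 4 mm thick, one undivided compartment (152 x 262 mm) closed by the grey cantilever tray. Origin: centre of its underside, z up; its +x is the way the tray swings back, away from the robot.
- tray_link (a joint): Angle q of the tray's 115 mm link arms: 0 = tray home on the base, 1.525 rad = open at its stop, resting there by its own weight (over centre at 1.00). The tray stays level; every point of it moves by dx = 0.115*(cos 0.569 - cos(0.569+q)) along the caddy's +x and dz = 0.115*(sin(0.569+q) - sin 0.569) up: open is 154 mm back and 38 mm up. Damped, 0.4 kg; let go, it sinks slowly to the nearer end (near the top of its arc it stays).
- tray_handle (a point): Middle of the tray's black handle bar: 14 x 14 mm in section, 130 mm long along the caddy's y, 78 mm above the tray's underside, on posts 58 mm either side of the middle; 45 mm free under the bar. At home it is 172 mm above the worktop, over the caddy's centre. Lifting takes 6 to 9 N. Axes as the caddy's.
- tray_floor (a point): Centre of the tray's inner floor. The grey tray is 160 mm (x) by 270 mm (y) by 34 mm deep outside, walls and floor 3 mm, a 22 mm high divider along y under the handle; its underside is 94 mm above the worktop when home. Axes as the caddy's.
- nozzle1_mid (a point): Small steel piping nozzle, a cone 26 mm across the foot and 32 mm high, standing loose in the tray near one end; point half-way up it. It rides with the tray.
- nozzle2_mid (a point): Small steel piping nozzle, a cone 26 mm across the foot and 32 mm high, standing loose in the tray near one end; point half-way up it. It rides with the tray.
- nozzle3_mid (a point): Small steel piping nozzle, a cone 26 mm across the foot and 32 mm high, standing loose in the tray near one end; point half-way up it. It rides with the tray.
- bottle1_mid (a point): Icing bottle (may be absent): cream plastic, round, 44 mm diameter with straight sides from 2 to 54 mm above its foot, narrowing to a 29 mm collar that ends 71 mm up; 0.1 kg. 84 mm tall in all with the cap down, up to 94 mm with it up. Point on its axis 42 mm above its foot; z along the axis.
- cap1 (a joint): Push-pull cap of bottle 1, slides along the bottle's axis: 0 = pressed down (shut), 0.010 m = pulled up (open). Held by its bead: it takes about 6 N to move and stays where it is left, so press it until it stops. All caps start 6 to 10 mm up.
- cap1_top (a point): Centre of the flat top of bottle 1's cap (21 mm across, 12 mm high, on the bottle's axis): 84 mm above the bottle's foot when down, up to 94 mm when up.
- bottle2_mid (a point): Icing bottle (may be absent): cream plastic, round, 44 mm diameter with straight sides from 2 to 54 mm above its foot, narrowing to a 29 mm collar that ends 71 mm up; 0.1 kg. 84 mm tall in all with the cap down, up to 94 mm with it up. Point on its axis 42 mm above its foot; z along the axis.
- cap2 (a joint): Push-pull cap of bottle 2, slides along the bottle's axis: 0 = pressed down (shut), 0.010 m = pulled up (open). Held by its bead: it takes about 6 N to move and stays where it is left, so press it until it stops. All caps start 6 to 10 mm up.
- cap2_top (a point): Centre of the flat top of bottle 2's cap (21 mm across, 12 mm high, on the bottle's axis): 84 mm above the bottle's foot when down, up to 94 mm when up.
- bottle3_mid (a point): Icing bottle (may be absent): cream plastic, round, 44 mm diameter with straight sides from 2 to 54 mm above its foot, narrowing to a 29 mm collar that ends 71 mm up; 0.1 kg. 84 mm tall in all with the cap down, up to 94 mm with it up. Point on its axis 42 mm above its foot; z along the axis.
- cap3 (a joint): Push-pull cap of bottle 3, slides along the bottle's axis: 0 = pressed down (shut), 0.010 m = pulled up (open). Held by its bead: it takes about 6 N to move and stays where it is left, so press it until it stops. All caps start 6 to 10 mm up.
- cap3_top (a point): Centre of the flat top of bottle 3's cap (21 mm across, 12 mm high, on the bottle's axis): 84 mm above the bottle's foot when down, up to 94 mm when up.
- bottle4_mid (a point): Icing bottle (may be absent): cream plastic, round, 44 mm diameter with straight sides from 2 to 54 mm above its foot, narrowing to a 29 mm collar that ends 71 mm up; 0.1 kg. 84 mm tall in all with the cap down, up to 94 mm with it up. Point on its axis 42 mm above its foot; z along the axis.
- cap4 (a joint): Push-pull cap of bottle 4, slides along the bottle's axis: 0 = pressed down (shut), 0.010 m = pulled up (open). Held by its bead: it takes about 6 N to move and stays where it is left, so press it until it stops. All caps start 6 to 10 mm up.
- cap4_top (a point): Centre of the flat top of bottle 4's cap (21 mm across, 12 mm high, on the bottle's axis): 84 mm above the bottle's foot when down, up to 94 mm when up.
- mug_mid (a point): White mug, 82 mm across, 92 mm high, standing by; half-way up. Leave alone.
- jar_mid (a point): Glass jar with metal lid, 68 mm across, 95 mm high; half-way up. Leave alone.
- bowl_mid (a point): Steel bowl, 130 mm across, 60 mm high; half-way up. Leave alone.
Things that resemble listed ones, but are neither listed nor needed, are in the scene too. Leave any blue look-alike of the part that bears bottle2_mid alone.

How it is judged:
By the outcome, as a careful person would: the job done as asked, in the order asked, and still so for the second after the job is handed in, with the robot touching nothing.
Of bottle1, bottle2, bottle3, bottle4 only 2 to 4 are there at a start; the rules pass over those that are not, and their reading is None.
At some moment in a run one of bottle1, bottle2, bottle3, bottle4 may be knocked a few centimetres aside while the robot is not near it.
It also fails if it takes over 210 s, if anything falls off the work surface, if the arm or the gripper's body presses on something with over 40 N, if the wrist force passes 120 N, or if a joint passes its speed limit or range.

ROBOT

A 6-joint arm with a two-finger parallel gripper is mounted at the origin on the work surface. World frame = base frame: x ahead of the robot, y to its left, z up, the work surface at z = 0. Lengths are in m, angles in rad, forces in N, time in s.
With the tool pointing down it reaches from about 0.4 to 0.825 m from the base axis. Payload 7 kg.
Tool frame: the origin (TCP) lies at the very end of the fingers, on their centre line; the grasp point (between the pads) lies 19 mm behind it; z points along the fingers, y is the line along which they close (so a half turn about z gives the same grasp; the last joint's range is limited). The gripper opens to 88 mm and grips with 3 to 60 N. Pads are 19 mm wide; open, the fingers measure 130 mm over their backs; the gripper's body (78 mm by 193 mm) begins 47 mm behind the grasp point.
Start: joints at [1.607, 0.359, 0.012, 0, -1.224, -0.288], TCP at [0.168, 0.654, 0.227] pointing down, gripper open.
Joint ranges: [-3.07, 3.07], [-1.43, 2.12], [-1.02, 1.25], [-3.03, 1.67], [-3.05, -0], [-3.03, 3.03]. Speed limits (rad/s): [2.39, 2.39, 3.01, 3.14, 3.14, 3.14].

INTERFACE

Orientations are given as a unit quaternion [x, y, z, w].
In Python, from plant import bot gives the robot as it stands.
- The arm moves only by the tool servo_tool, never from a script. Its argument "plan" is a list that holds one entry, the list of rows, each a list of 6 numbers: the shift along the tool's x, y, z in mm, then the turn, a rotation vector about the tool's x, y, z in degrees. A call has exactly 8 rows; each row is the pose to reach, as a shift and turn from the pose commanded when the call began, along the tool's axes at that moment; what a row does not reach only later rows make up. A row lasts 1/10 s, in which the tool goes at most 50 mm and 8.59 degrees, less where a joint would pass 70% of its speed; a pose out of reach is approached as far as the arm can. A call with a gripper value outside its range is refused whole. "grip" is the opening in per cent of the stroke, from 0 (shut) to 100 (fully open), set as the call begins (left out, the last holds). The fingers move at their own pace and stop on an object; "newtons" is the grip in N (left out, the last holds). Time passes only in rows, so rows that repeat a pose let the fingers close, or fill a call up. It gives the time, the measured TCP pose, the force, the opening and the grip force at its end, in the units of the state.
- bot.observe(): the state, without advancing time (a new reading comes with each control period).
- bot.snapshot(name): name is "scene" or "top" or "wrist"; returns (picture, depth): 400x640x3 uint8, red, green, blue; 400x640 float32, m along the optical axis (not along the pixel's ray), 0 where there is no reading.
- bot.get_calibration(name): a dict with "fx", "fy", "cx", "cy" (pixels), "extrinsics" (4x4, takes a point from camera to world coordinates); the wrist camera has in their place "tool_from_camera" (4x4, takes a point from camera to tool coordinates, whose origin is the TCP and whose axes are the flange's). Camera axes: x right, y up, looking along -z (the intrinsics and any distortion apply to the point x, -y, -z); pixel columns grow to the right and rows downward; lengths in m; the calibration is good to about 2 mm. The wrist camera is an equidistant fisheye: a pixel r from the principal point sees the ray r / f radians off the axis. A picture is of the moment at which its call begins: read the wrist's pose just before it. get_calibration takes no time and is no camera call.
- bot.sign_off(): hands the job in; it is judged then, once.
Trained networks look in the newest picture that a camera, given by its name, has taken for a name from the list of things; names that differ only in an ending like _2 or _b are one class to them, and where a whole thing is asked for, a point or a joint stands for the part that bears it (a point fixed in the world has none). Each returns a list of dicts, best first, with "score" (0 to 1); they miss things now and then, are a little off and sometimes report something else, mostly with a low value. They report only what shows in the picture. A call takes as long as a camera call. They do not tell look-alikes from the thing itself.
- bot.find_in(target, camera): "point" ([row, column] in pixels, amid what is visible of it).
The state is a dict: "clock": time; "qpos": joint angles; "joint_velocities": joint speeds; "tau": joint torques, N m; "tcp_pos": TCP position; "tool_rot": TCP orientation; "force": force on the tool from outside, world axes, zero at the start; "ft_torque": the same for the moment, N m; "grip_width": finger opening in m; "finger_force": force on a finger pad.
Only numpy, scipy, OpenCV 4.12 (cv2) and the standard library are available. Lean on these libraries where they do the work, as an engineer would, in place of code of your own. Each camera call takes 0.05 s, during which the arm holds its last target. There are 200 camera calls.

## Working session

There is one attempt and no reset: what is moved stays moved. The work goes in short steps, Python scripts to look and compute and a tool call to move; the robot and the scene stay as the last step left them, time stands still between calls to the robot, and variables do not carry over. Pictures are saved under pics/ and viewed, at most 14 in all, crops included, and the job is handed in when it is done.

Besides the shell and the picture viewer there is one more tool, called after ">>>" as a command line: name --argument value ..., lists and objects as JSON in quotes. servo_tool: Moves the arm, as the interface text tells. Its arguments: {"type":"object","properties":{"plan":{"type":"array"},"grip":{"type":"number"},"newtons":{"type":"number"}},"required":["plan"]}

```bash
mkdir -p pics; ls
cat > h.py <<'E'
import numpy as np, cv2
from plant import bot
from scipy.spatial.transform import Rotation as R
def snap(n,save=None):
    o=bot.observe(); p,d=bot.snapshot(n)
    if save: cv2.imwrite('pics/'+save+'.png',p[:,:,::-1])
    return o,p,d
def cloud(n,o,d):
    c=bot.get_calibration(n); v,u=np.mgrid[0:400,0:640].astype(float)
    x=(u-c['cx'])/c['fx']; y=(v-c['cy'])/c['fy']
    if n=='wrist':
        r=np.hypot(x,y); s=np.where(r>1e-9,np.tan(np.minimum(r,1.5))/np.maximum(r,1e-9),1); x=x*s;y=y*s
        T=np.eye(4); T[:3,:3]=R.from_quat(o['tool_rot']).as_matrix(); T[:3,3]=o['tcp_pos']; E=T@np.array(c['tool_from_camera'])
    else: E=np.array(c['extrinsics'])
    P=np.stack([x*d,-y*d,-d],-1)
    W=P@E[:3,:3].T+E[:3,3]; W[d<=0]=np.nan
    return W
E
python3 - <<'E'
from h import *
for n in ('scene','top'):
    o,p,d=snap(n,n+'0'); W=cloud(n,o,d); np.save(n+'W.npy',W)
    c=bot.get_calibration(n); print(n,{k:v for k,v in c.items() if k!='extrinsics'},np.round(c['extrinsics'],2).tolist())
    for t in ['bottle1_mid','cap1_top','tray_handle','nozzle1_mid','mug_mid','jar_mid','bowl_mid','caddy']:
        for r in bot.find_in(t,n):
            i,j=map(int,r['point']); print(t,round(r['score'],2),i,j,np.round(W[i,j],3))
print(o)
print(bot.get_calibration('wrist'))
E
```

```text
pics
scene {'fx': 371.67821499376254, 'fy': 371.67821499376254, 'cx': 317.34441139850736, 'cy': 198.53989081861945} [[0.79, -0.48, 0.38, 0.98], [0.61, 0.62, -0.5, -0.57], [0.01, 0.62, 0.78, 1.05], [0.0, 0.0, 0.0, 1.0]]
tray_handle 0.67 169 334 [0.5   0.169 0.113]
tray_handle 0.31 173 331 [0.496 0.158 0.099]
nozzle1_mid 0.51 159 360 [0.547 0.26  0.118]
nozzle1_mid 0.3 171 332 [0.499 0.16  0.109]
nozzle1_mid 0.24 196 327 [0.546 0.067 0.098]
mug_mid 0.58 338 242 [ 0.617 -0.421  0.002]
jar_mid 0.93 280 346 [ 0.767 -0.142  0.096]
bowl_mid 0.58 124 342 [0.324 0.479 0.015]
caddy 0.95 177 334 [0.516 0.148 0.1  ]
caddy 0.2 169 332 [0.497 0.162 0.116]
top {'fx': 502.15401835160014, 'fy': 502.15401835160014, 'cx': 319.2025709059944, 'cy': 197.40986719678688} [[0.01, 0.98, -0.22, 0.27], [-1.0, 0.0, -0.01, 0.0], [-0.0, 0.22, 0.98, 1.54], [0.0, 0.0, 0.0, 1.0]]
jar_mid 0.97 146 360 [ 0.744 -0.112  0.096]
jar_mid 0.24 225 263 [0.488 0.163 0.179]
bowl_mid 0.94 281 169 [0.344 0.464 0.005]
caddy 0.82 227 264 [0.494 0.169 0.105]
caddy 0.58 225 263 [0.488 0.163 0.179]
{'clock': 0.45, 'qpos': array([ 1.60
[... 454 characters left out ...]
8e-01, -1.25588166e-01, -5.36516922e-06,  9.19839846e-05]), 'force': array([ 0.63229011, -0.88367342,  1.36005014]), 'ft_torque': array([-0.03191411,  0.00992759, -0.01362827]), 'finger_force': 0.0, 'grip_width': 0.08743647444347652}
{'fx': 309.70691628693146, 'fy': 309.70691628693146, 'cx': 319.79425086183284, 'cy': 201.77343441318257, 'tool_from_camera': array([[-4.24740797e-04,  9.67704925e-01,  2.52085299e-01,
         6.74955573e-02],
       [ 9.99999910e-01,  4.05303557e-04,  1.29029780e-04,
         1.20834085e-03],
       [ 2.26916851e-05,  2.52085331e-01, -9.67705009e-01,
        -1.58056390e-01],
       [ 0.00000000e+00,  0.00000000e+00,  0.00000000e+00,
         1.00000000e+00]])}
```

View pics/scene0.png

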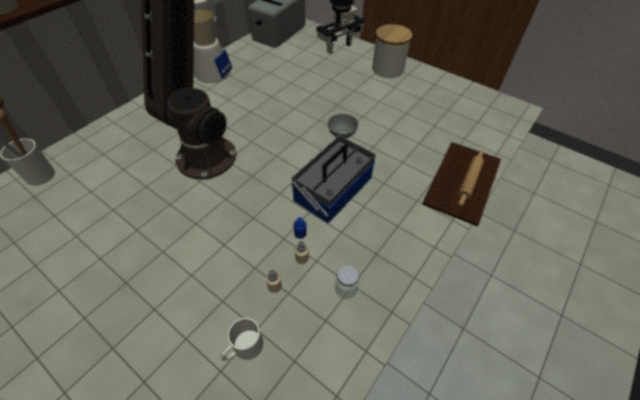

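View pics/top0.png

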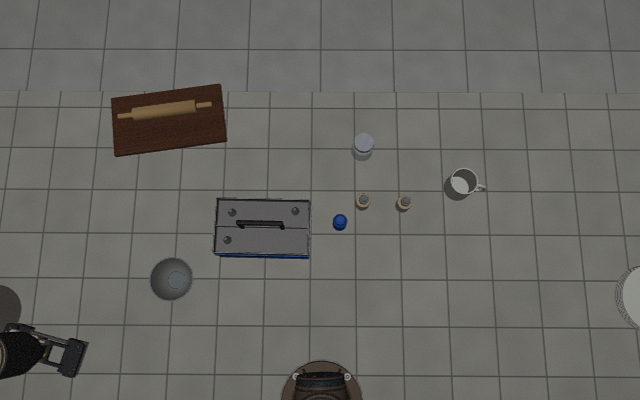

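Scene: two cream bottles (top view, row/col about (200,363) and (203,404)). The blue look-alike is at (222,340). The caddy is at (227,263), with nozzles at (212,232), (211,296) and (240,227). I'll measure them now.

Run:
```python
from h import *
W=np.load('topW.npy'); S=np.load('sceneW.npy')
for nm,(r,c) in dict(b1=(200,363),b2=(203,404),blue=(222,340),jar=(146,362),mug=(182,463),bowl=(280,170)).items():
    q=W[r-16:r+17,c-16:c+17].reshape(-1,3); q=q[(q[:,2]>.03)]
    z=q[:,2].max(); t=q[q[:,2]>z-.006]; print(nm,'zmax',z.round(3),'top',t.mean(0).round(4),len(t),'all c',((q[:,:2].min(0)+q[:,:2].max(0))/2).round(3))
for A in (W,S):
    q=A.reshape(-1,3); q=q[(abs(q[:,0]-.5)<.2)&(abs(q[:,1]-.16)<.2)]
    h=q[q[:,2]>.15]; print('handle',h.mean(0),len(h),h[:,2].max())
    (c,s,a)=cv2.minAreaRect(h[:,:2].astype(np.float32)); print(c,s,a)
    t=q[(q[:,2]>.115)&(q[:,2]<.135)]; print(len(t),cv2.minAreaRect(t[:,:2].astype(np.float32)))
    t=q[(q[:,2]>.085)&(q[:,2]<.135)]; print(len(t),cv2.minAreaRect(t[:,:2].astype(np.float32)))
    
for r,c in [(212,232),(211,296),(240,227)]:
    q=W[r-6:r+7,c-6:c+7].reshape(-1,3); t=q[q[:,2]>.107]; print('noz',t[t[:,2].argmax()],t.mean(0))
```

```text
b1 zmax 0.096 top [ 0.5857 -0.123   0.0927] 20 all c [ 0.585 -0.123]
b2 zmax 0.094 top [ 0.5816 -0.2486  0.0902] 22 all c [ 0.581 -0.247]
blue zmax 0.088 top [ 0.5218 -0.0528  0.0851] 21 all c [ 0.522 -0.053]
jar zmax 0.102 top [ 0.7569 -0.1242  0.098 ] 106 all c [ 0.755 -0.123]
mug zmax 0.098 top [ 0.6346 -0.4192  0.0943] 44 all c [ 0.638 -0.431]
bowl zmax 0.068 top [0.3345 0.4599 0.0634] 10 all c [0.345 0.446]
handle [0.49450856 0.17467556 0.17703753] 260 0.18603569569530864
(0.4952879846096039, 0.17479071021080017) (0.1292237639427185, 0.015483810566365719) 88.73504638671875
611 ((0.4957527816295624, 0.17334404587745667), (0.2791440784931183, 0.1617121547460556), 89.02811431884766)
5256 ((0.4942249059677124, 0.17397956550121307), (0.27968043088912964, 0.164785236120224), 89.32747650146484)
handle [0.5004528  0.1691897  0.17398912] 178 0.18164600672450637
(0.49889853596687317, 0.17269007861614227) (0.1292479783296585, 0.015779417008161545) 89.18607330322266
652 ((0.4984161853790283, 0.17392852902412415), (0.2774321436882019, 0.16291922330856323), 89.04463958740234)
3150 ((0.49981409311294556, 0.1723899096250534), (0.2809067368507385, 0.16543149948120117), 89.20528411865234)
noz [0.54166652 0.26472636 0.13192678] [0.53662258 0.26267595 0.11903841]
noz [0.53926202 0.07847675 0.1337372 ] [0.54105831 0.07846091 0.1183595 ]
noz [0.4549254  0.27176842 0.13450201] [0.45615668 0.27299987 0.11898593]
```

>>> servo_tool --plan '[[[30,34,-4,0,0,0],[60,68,-8,0,0,0],[90,102,-12,0,0,0],[120,136,-16,0,0,-3],[150,170,-20,0,0,-6],[180,204,-24,0,0,-9],[210,238,-28,0,0,-12],[240,272,-28,0,0,-14.4]]]' --grip 0

```text
clock: 1.7
tcp_pos: [0.3335, 0.329, 0.2555]
tool_rot: [1.0, 0.001, 0.0, -0.001]
force: [0.6, 0.3, 0.6]
grip_width: 0.0293
finger_force: 0.0
```

```bash
cat >> h.py <<'E'
def go(x,y,z,yaw=None,o=None):
    o=o or bot.observe(); r=R.from_quat(o['tool_rot']); M=r.as_matrix()
    d=M.T@(np.array([x,y,z])-o['tcp_pos'])*1000
    cy=np.degrees(np.arctan2(M[1,0],M[0,0])); yw=cy if yaw is None else yaw
    t=R.from_euler('z',yw,degrees=True)*R.from_quat([1,0,0,0])
    print('at',np.round(o['tcp_pos'],4),'yaw',round(cy,2),'F',np.round(o['force'],1),'-> shift',np.round(d,1),'turn',np.round(np.degrees((r.inv()*t).as_rotvec()),2),'t',round(o['clock'],2))
E
python3 -c "
from h import *
go(.5,-.1,.25,0)"
```

```text
at [0.3335 0.329  0.2555] yaw 0.13 F [0.6 0.3 0.6] -> shift [165.6 429.4   5. ] turn [-0.1  -0.06  0.13] t 1.7
```

>>> servo_tool --plan '[[[20,45,0,0,0,0],[40,90,0,0,0,0],[60,135,0,0,0,0],[80,180,0,0,0,0],[105,225,0,0,0,0],[130,265,0,0,0,0],[155,305,0,0,0,0],[180,345,0,0,0,0]]]'

```text
clock: 2.5
tcp_pos: [0.5135, -0.0166, 0.255]
tool_rot: [1.0, -0.0, 0.001, -0.0]
force: [0.4, 1.8, 0.9]
grip_width: 0.0005
finger_force: 0.0
```

>>> servo_tool --plan '[[[5,40,0,0,0,0],[10,80,0,0,0,0],[15,110,0,0,0,0],[20,140,0,0,0,0],[20,160,0,0,0,0],[20,170,0,0,0,0],[20,170,0,0,0,0],[20,170,0,0,0,0]]]'

```text
clock: 3.3
tcp_pos: [0.5325, -0.1843, 0.2546]
tool_rot: [1.0, -0.0, 0.0, -0.0]
force: [-0.5, 0.9, 0.8]
grip_width: 0.0007
finger_force: 0.0
```

```bash
cat > look.py <<'E'
from h import *
import sys
o,p,d=snap('wrist',sys.argv[1]); W=cloud('wrist',o,d); np.save('w.npy',W)
for t in ['bottle1_mid','cap1_top']:
    for r in bot.find_in(t,'wrist'):
        i,j=map(int,r['point']); print(t,round(r['score'],2),i,j,np.round(W[i,j],3))
q=W.reshape(-1,3); m=(np.isfinite(q[:,2]))&(q[:,2]>.074)&(q[:,2]<.105)
im=m.reshape(400,640).astype(np.uint8)
n,l,s,c=cv2.connectedComponentsWithStats(im)
for k in range(1,n):
    if s[k,4]>60:
        a=l==k; w=W[a]; print('blob',s[k,4],c[k].round(0),'med',np.median(w,0).round(4),'rectc',((np.nanmin(w,0)+np.nanmax(w,0))/2).round(4),'ext',(w.max(0)-w.min(0)).round(3),'zmax',w[:,2].max().round(4),p[a].mean(0).round(0))
go(.586,-.123,.12,0,o)
E
python3 look.py w1
```

```text
blob 378 [264.   4.] med [ 0.7319 -0.1265  0.0928] rectc [ 0.7346 -0.1251  0.0856] ext [0.014 0.047 0.023] zmax 0.0971 [139. 141. 144.]
blob 1492 [516. 102.] med [ 0.6372 -0.4271  0.0869] rectc [ 0.6389 -0.4345  0.0843] ext [0.082 0.107 0.021] zmax 0.0946 [150. 150. 142.]
blob 302 [263. 136.] med [ 0.5868 -0.1261  0.0911] rectc [ 0.5865 -0.1251  0.086 ] ext [0.02  0.019 0.015] zmax 0.0933 [149. 148. 147.]
blob 298 [380. 141.] med [ 0.5815 -0.2486  0.0901] rectc [ 0.5815 -0.249   0.0846] ext [0.021 0.019 0.015] zmax 0.0919 [141. 140. 139.]
blob 1777 [123. 190.] med [0.5351 0.0371 0.0897] rectc [0.515  0.168  0.0895] ext [0.131 0.272 0.031] zmax 0.105 [59. 71. 96.]
blob 5072 [ 65. 192.] med [0.5308 0.1617 0.0968] rectc [0.5327 0.1844 0.0996] ext [0.077 0.247 0.011] zmax 0.105 [123. 123. 123.]
blob 258 [207. 194.] med [ 0.5235 -0.0559  0.0835] rectc [ 0.523  -0.0546  0.08  ] ext [0.018 0.019 0.012] zmax 0.0858 [ 49.  94. 185.]
blob 274 [ 48. 226.] med [0.48   0.2211 0.0966] rectc [0.4802 0.224  0.0967] ext [0.016 0.12  0.005] zmax 0.0991 [124. 124. 124.]
blob 295 [115. 236.] med [0.4719 0.0783 0.0967] rectc [0.4716 0.0792 0.0969] ext [0.027 0.03  0.004] zmax 0.0987 [129. 129. 129.]
blob 99 [124. 274.] med [0.4175 0.0769 0.0976] rectc [0.4189 0.0767 0.1002] ext [0.007 0.029 0.01 ] zmax 0.1049 [95. 95. 95.]
at [ 0.5325 -0.1843  0.2546] yaw -0.04 F [-0.5  0.9  0.8] -> shift [ 53.4 -61.4 134.6] turn [-0.01 -0.   -0.04] t 3.3
```

View pics/w1.png

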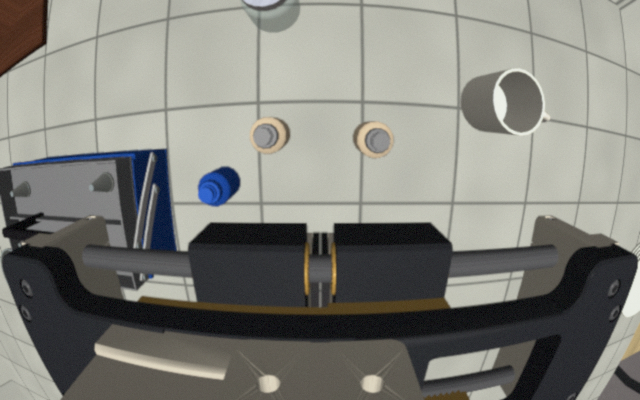

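The two bottles are at px (264,135) and (376,140), and the positions agree with the top camera. Pressing bottle 2's cap first.

>>> servo_tool --plan '[[[20,25,10,0,0,0],[40,50,30,0,0,0],[49,64.5,60,0,0,0],[49,64.5,100,0,0,0],[49,64.5,130,0,0,0],[49,64.5,145,0,0,0],[49,64.5,150,0,0,0],[49,64.5,150,0,0,0]]]'

```text
clock: 4.25
tcp_pos: [0.5816, -0.2486, 0.1043]
tool_rot: [1.0, 0.0, -0.0, 0.0]
force: [-0.5, 0.2, 1.4]
grip_width: 0.0007
finger_force: 0.0
```

>>> servo_tool --plan '[[[0,0,4,0,0,0],[0,0,8,0,0,0],[0,0,12,0,0,0],[0,0,15,0,0,0],[0,0,18,0,0,0],[0,0,20,0,0,0],[0,0,21,0,0,0],[0,0,21,0,0,0]]]'

```text
clock: 5.05
tcp_pos: [0.582, -0.2493, 0.0844]
tool_rot: [1.0, -0.0, 0.001, 0.0]
force: [-2.9, 0.2, 4.5]
grip_width: 0.0005
finger_force: 2.8
```

>>> servo_tool --plan '[[[0,0,1,0,0,0],[0,0,2,0,0,0],[0,0,3,0,0,0],[0,0,3,0,0,0],[0,0,3,0,0,0],[0,0,3,0,0,0],[0,0,3,0,0,0],[0,0,3,0,0,0]]]'

```text
clock: 5.85
tcp_pos: [0.5832, -0.2499, 0.0844]
tool_rot: [1.0, 0.0, 0.002, 0.001]
force: [-4.4, 2.5, 22.4]
grip_width: 0.0006
finger_force: 11.0
```

>>> servo_tool --plan '[[[0,0,-12,0,0,0],[0,0,-35,0,0,0],[2,-40,-45,0,0,0],[4,-85,-45,0,0,0],[5,-115,-40,0,0,0],[5,-124,-32,0,0,0],[5,-124,-25,0,0,0],[5,-124,-25,0,0,0]]]'

```text
clock: 6.65
tcp_pos: [0.5858, -0.1256, 0.1042]
tool_rot: [1.0, -0.0, -0.001, 0.0]
force: [0.1, -0.5, 0.9]
grip_width: 0.0004
finger_force: 0.0
```

>>> servo_tool --plan '[[[0,0,4,0,0,0],[0,0,8,0,0,0],[0,0,12,0,0,0],[0,0,16,0,0,0],[0,0,20,0,0,0],[0,0,23,0,0,0],[0,0,25,0,0,0],[0,0,25,0,0,0]]]'

```text
clock: 7.45
tcp_pos: [0.5885, -0.126, 0.0843]
tool_rot: [1.0, 0.0, 0.002, 0.001]
force: [-5.8, -0.3, 25.5]
grip_width: 0.0007
finger_force: 12.8
```

>>> servo_tool --plan '[[[0,0,-15,0,0,0],[0,0,-55,0,0,0],[0,0,-100,0,0,5],[-10,-30,-135,0,0,13],[-20,-60,-165,0,0,21],[-35,-100,-180,0,0,29],[-50,-145,-180,0,0,37],[-65,-190,-180,0,0,45]]]' --grip 60

```text
clock: 8.25
tcp_pos: [0.5232, 0.0609, 0.2613]
tool_rot: [0.926, -0.378, 0.001, -0.001]
force: [0.6, 0.5, 0.1]
grip_width: 0.0518
finger_force: 0.0
```

```bash
python3 -c "
from h import *
go(.497,.1735,.25,-91)"
```

```text
at [0.5232 0.0609 0.2613] yaw -44.45 F [0.6 0.5 0.1] -> shift [-97.6 -62.   11.4] turn [-1.100e-01  2.000e-02  4.655e+01] t 8.25
```

>>> servo_tool --plan '[[[-18,-12,0,0,0,8],[-36,-24,0,0,0,16],[-54,-36,5,0,0,24],[-72,-48,8,0,0,32],[-88,-56,11,0,0,39],[-96,-61,11,0,0,46],[-96,-61,11,0,0,46],[-96,-61,11,0,0,46]]]'

```text
clock: 9.05
tcp_pos: [0.4972, 0.1701, 0.2495]
tool_rot: [0.708, -0.706, 0.0, 0.0]
force: [-0.0, 0.6, 0.8]
grip_width: 0.0528
finger_force: 0.0
```

```bash
python3 -c "
from h import *
go(.497,.1735,.153,-91)
o,p,d=snap('wrist','w2');W=cloud('wrist',o,d);q=W.reshape(-1,3)
m=(q[:,2]>.15)&(q[:,2]<.188)&(abs(q[:,0]-.497)<.05)&(abs(q[:,1]-.17)<.12);h=q[m]
print(h.mean(0),len(h),np.percentile(h,[2,98],axis=0),cv2.minAreaRect(h[:,:2].astype(np.float32)))"
```

```text
at [0.4972 0.1701 0.2495] yaw -89.85 F [-0.   0.6  0.8] -> shift [-3.4  0.2 96.5] turn [ 0.   -0.01  1.15] t 9.05
[0.49502638 0.15690598 0.17821654] 2274 [[0.48820672 0.11036089 0.17499642]
 [0.50160912 0.23294212 0.18008653]] ((0.4949113726615906, 0.1727416068315506), (0.1290842890739441, 0.014591655693948269), 89.16366577148438)
```

View pics/w2.png

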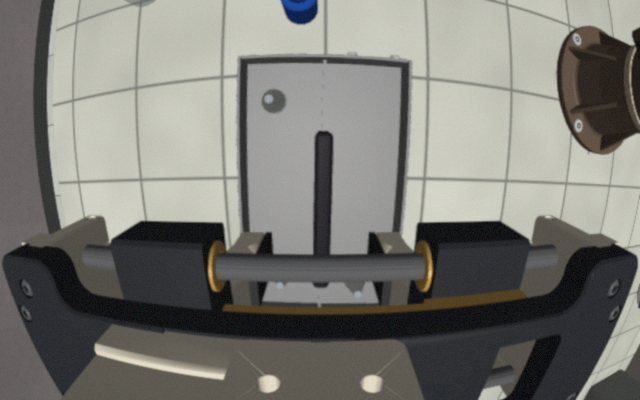

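The handle bar spans columns 315–332 and sits between the open fingers (nozzle at (100,273)). Descending and gripping.

>>> servo_tool --plan '[[[-1,0.5,20,0,0,0.5],[-3,1.5,45,0,0,1],[-3,1.5,70,0,0,1],[-3,1.5,88,0,0,1],[-3,1.5,95,0,0,1],[-3,1.5,95,0,0,1],[-3,1.5,95,0,0,1],[-3,1.5,95,0,0,1]]]'

```text
clock: 9.9
tcp_pos: [0.4964, 0.1735, 0.1557]
tool_rot: [-0.701, 0.714, -0.0, 0.001]
force: [0.3, 0.0, 0.1]
grip_width: 0.0527
finger_force: 0.0
```

>>> servo_tool --plan '[[[0,0,0,0,0,0],[0,0,0,0,0,0],[0,0,0,0,0,0],[0,0,0,0,0,0],[0,0,0,0,0,0],[0,0,0,0,0,0],[0,0,0,0,0,0],[0,0,0,0,0,0]]]' --grip 0 --newtons 30

```text
clock: 10.7
tcp_pos: [0.4956, 0.1733, 0.1546]
tool_rot: [-0.7, 0.714, 0.0, -0.0]
force: [-2.6, -0.1, 0.2]
grip_width: 0.0138
finger_force: 30.0
```

```bash
python3 -c "
import numpy as np
for q in np.arange(0,1.53,.0953125): print(round(q,2),np.round(115*np.array([np.cos(.569)-np.cos(.569+q),np.sin(.569+q)-np.sin(.569)]),1))"
```

```text
0.0 [0. 0.]
0.1 [6.3 8.9]
0.19 [13.5 17.2]
0.29 [21.4 24.8]
0.38 [30.  31.6]
0.48 [39.2 37.5]
0.57 [48.9 42.6]
0.67 [59.1 46.7]
0.76 [69.6 49.8]
0.86 [80.4 51.8]
0.95 [91.3 52.9]
1.05 [102.2  52.9]
1.14 [113.2  51.9]
1.24 [123.9  49.8]
1.33 [134.4  46.7]
1.43 [144.6  42.7]
1.52 [154.3  37.7]
```

>>> servo_tool --plan '[[[0,-3,-4.6,0,0,0],[0,-6.3,-8.9,0,0,0],[0,-13.5,-17.2,0,0,0],[0,-21.4,-24.8,0,0,0],[0,-30,-31.6,0,0,0],[0,-39.2,-37.5,0,0,0],[0,-48.9,-42.6,0,0,0],[0,-55,-45.2,0,0,0]]]'

```text
clock: 11.5
tcp_pos: [0.552, 0.1722, 0.2003]
tool_rot: [-0.7, 0.714, -0.0, 0.0]
force: [-2.4, 2.6, -3.8]
grip_width: 0.0138
finger_force: 30.0
```

>>> servo_tool --plan '[[[0,-10,-3.4,0,0,0],[0,-20,-5.8,0,0,0],[0,-31,-7.3,0,0,0],[0,-41.8,-7.9,0,0,0],[0,-52,-7.3,0,0,0],[0,-63,-5.8,0,0,0],[0,-73,-3.5,0,0,0],[0,-79.4,-1.5,0,0,0]]]'

```text
clock: 12.3
tcp_pos: [0.6313, 0.1707, 0.2009]
tool_rot: [-0.7, 0.714, -0.0, 0.0]
force: [-2.9, 3.3, -2.8]
grip_width: 0.0138
finger_force: 30.0
```

>>> servo_tool --plan '[[[0,-5,2,0,0,0],[0,-10,4,0,0,0],[0,-15,6.5,0,0,0],[0,-18,8,0,0,0],[0,-20,9,0,0,0],[0,-20,9,0,0,0],[0,-20,9,0,0,0],[0,-20,9,0,0,0]]]'

```text
clock: 13.1
tcp_pos: [0.6499, 0.1704, 0.1923]
tool_rot: [-0.7, 0.714, 0.0, 0.0]
force: [-1.6, 3.6, -2.9]
grip_width: 0.0139
finger_force: 30.0
```

>>> servo_tool --plan '[[[0,0,0,0,0,0],[0,0,0,0,0,0],[0,0,0,0,0,0],[0,0,0,0,0,0],[0,0,-5,0,0,0],[0,0,-25,0,0,0],[0,0,-60,0,0,0],[0,0,-100,0,0,0]]]' --grip 60

```text
clock: 13.9
tcp_pos: [0.6496, 0.1699, 0.2927]
tool_rot: [-0.7, 0.714, 0.0, -0.001]
force: [1.0, 0.8, 0.5]
grip_width: 0.0524
finger_force: 0.0
```

>>> servo_tool --plan '[[[10,5,0,0,0,-8],[45,10,0,0,0,-16],[90,15,0,0,0,-24],[135,25,0,0,0,-32],[180,40,0,0,0,-40],[225,55,0,0,0,-48],[265,70,0,0,0,-56],[300,90,0,0,0,-64]]]' --grip 90

```text
clock: 14.7
tcp_pos: [0.5538, -0.1299, 0.2928]
tool_rot: [0.973, -0.232, 0.0, 0.0]
force: [0.0, -1.1, -0.3]
grip_width: 0.079
finger_force: 0.0
```

```bash
python3 -c "
from h import *
go(.5365,-.18,.255,0)"
```

```text
at [ 0.5538 -0.1299  0.2928] yaw -26.79 F [ 0.  -1.1 -0.3] -> shift [ 7.2 52.5 37.8] turn [ 1.000e-02 -4.000e-02 -2.679e+01] t 14.7
```

>>> servo_tool --plan '[[[2,10,10,0,0,-8],[4,20,20,0,0,-16],[6,35,30,0,0,-24],[7,52,37,0,0,-27],[7,52,37,0,0,-27],[7,52,37,0,0,-27],[7,52,37,0,0,-27],[7,52,37,0,0,-27]]]'

```text
clock: 15.5
tcp_pos: [0.5375, -0.1769, 0.2558]
tool_rot: [1.0, -0.001, 0.0, 0.0]
force: [-0.2, 0.5, 0.1]
grip_width: 0.0788
finger_force: 0.0
```

```bash
python3 look.py w3
python3 - <<'E'
from h import *
o,p,d=snap('scene','s1')
cv2.imwrite('pics/s1c.png',cv2.resize(p[100:330,180:480,::-1],None,fx=2.5,fy=2.5))
E
```

```text
blob 571 [271.   6.] med [ 0.7346 -0.1264  0.0942] rectc [ 0.7359 -0.1259  0.0858] ext [0.017 0.051 0.023] zmax 0.0974 [150. 153. 159.]
blob 1463 [520. 107.] med [ 0.6373 -0.4273  0.0868] rectc [ 0.6389 -0.4343  0.0841] ext [0.082 0.107 0.02 ] zmax 0.0943 [144. 144. 136.]
blob 279 [271. 140.] med [ 0.5871 -0.1251  0.0837] rectc [ 0.5867 -0.1249  0.0801] ext [0.02  0.02  0.012] zmax 0.0861 [144. 144. 143.]
blob 952 [141. 177.] med [0.5525 0.0366 0.0884] rectc [0.5483 0.0491 0.0895] ext [0.11  0.037 0.031] zmax 0.105 [45. 61. 92.]
blob 284 [385. 145.] med [ 0.5815 -0.2485  0.0835] rectc [ 0.5813 -0.2496  0.0799] ext [0.02  0.02  0.012] zmax 0.0857 [133. 133. 133.]
blob 567 [ 24. 205.] med [0.5147 0.3038 0.085 ] rectc [0.5097 0.3055 0.0893] ext [0.102 0.011 0.031] zmax 0.1047 [27. 42. 74.]
blob 263 [213. 198.] med [ 0.5236 -0.0556  0.0833] rectc [ 0.5231 -0.0542  0.0802] ext [0.02  0.02  0.012] zmax 0.0862 [ 49.  91. 179.]
at [ 0.5375 -0.1769  0.2558] yaw -0.08 F [-0.2  0.5  0.1] -> shift [ 48.3 -54.  135.8] turn [ 0.   -0.05 -0.08] t 15.5
```

View pics/s1c.png

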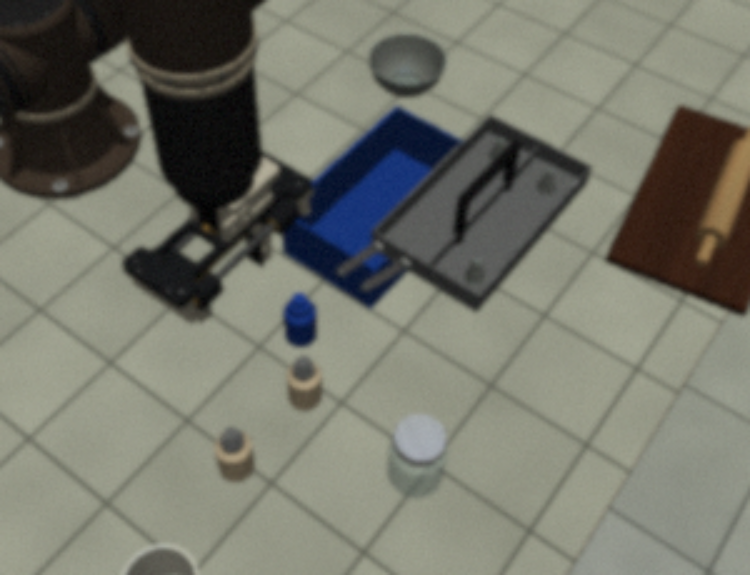

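Tray rests open with all three nozzles in it, and both caps are at 84 mm. Grasping bottle 1.

>>> servo_tool --plan '[[[20,-22,20,0,0,0],[40,-44,45,0,0,0],[49.5,-52,85,0,0,0],[49.5,-52,130,0,0,0],[49.5,-52,170,0,0,0],[49.5,-52,200,0,0,0],[49.5,-52,218,0,0,0],[49.5,-52,226,0,0,0]]]'

```text
clock: 16.5
tcp_pos: [0.5854, -0.1254, 0.0271]
tool_rot: [1.0, -0.001, -0.002, 0.0]
force: [-0.4, 0.6, 0.8]
grip_width: 0.0783
finger_force: 0.0
```

>>> servo_tool --plan '[[[0,0,0,0,0,0],[0,0,0,0,0,0],[0,0,0,0,0,0],[0,0,0,0,0,0],[0,0,0,0,0,0],[0,0,0,0,0,0],[0,0,0,0,0,0],[0,0,0,0,0,0]]]' --grip 0 --newtons 15

```text
clock: 17.3
tcp_pos: [0.5871, -0.1254, 0.0301]
tool_rot: [1.0, -0.001, 0.001, 0.0]
force: [-1.6, 2.2, 7.3]
grip_width: 0.0435
finger_force: 15.0
```

>>> servo_tool --plan '[[[0,0,-5,0,0,0],[0,0,-20,0,0,0],[0,0,-50,0,0,0],[0,0,-90,0,0,0],[0,0,-130,0,0,0],[0,0,-160,0,0,0],[-10,-15,-175,0,0,0],[-25,-40,-175,0,0,0]]]'

```text
clock: 18.1
tcp_pos: [0.5629, -0.0859, 0.207]
tool_rot: [1.0, -0.002, 0.002, -0.0]
force: [-0.1, 1.1, -1.2]
grip_width: 0.0439
finger_force: 15.0
```

>>> servo_tool --plan '[[[-15,-40,0,0,0,0],[-30,-80,0,0,0,0],[-45,-120,0,0,0,0],[-60,-165,0,0,0,0],[-75,-210,0,0,0,0],[-85,-250,0,0,0,0],[-95,-285,0,0,0,0],[-97,-310,0,0,0,0]]]'

```text
clock: 18.9
tcp_pos: [0.4638, 0.2266, 0.2046]
tool_rot: [1.0, 0.0, -0.0, -0.0]
force: [-0.3, -0.2, -1.2]
grip_width: 0.0438
finger_force: 15.0
```

Run:
```python
from h import *
go(.465,.225,.036,0)
o,p,d=snap('scene'); W=cloud('scene',o,d); q=W.reshape(-1,3)
go(.465,.225,.036,0)
cv2.imwrite('pics/s2c.png',cv2.resize(p[90:320,180:480,::-1],None,fx=2.5,fy=2.5))
```

```text
at [0.4638 0.2266 0.2046] yaw 0.0 F [-0.3 -0.2 -1.2] -> shift [  1.2   1.7 168.6] turn [-0.02  0.    0.  ] t 18.9
at [0.4646 0.2291 0.2045] yaw 0.05 F [0.9 3.2 0.7] -> shift [  0.3   4.3 168.5] turn [-0.06 -0.04  0.05] t 18.95
```

View pics/s2c.png

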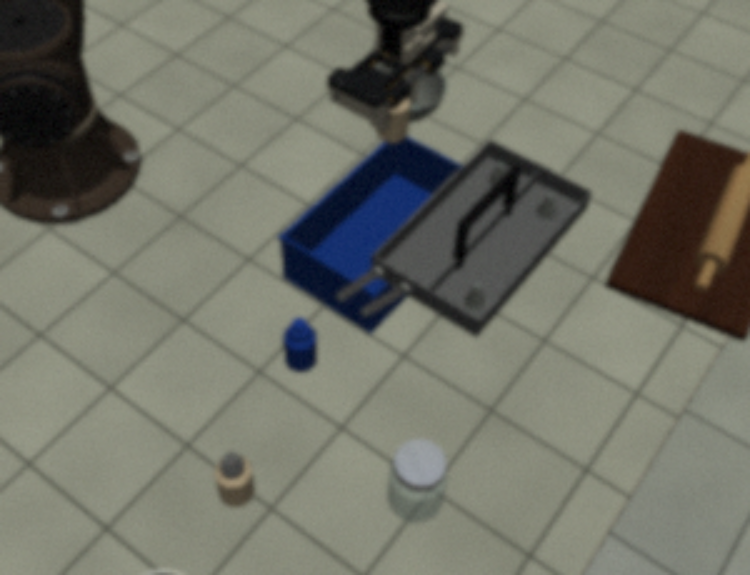

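Bottle 1 is held upright above the compartment. Lowering it.

>>> servo_tool --plan '[[[1,3,20,0,0,0],[1,3,50,0,0,0],[1,3,85,0,0,0],[1,3,115,0,0,0],[1,3,140,0,0,0],[1,3,155,0,0,0],[1,3,162,0,0,0],[1,3,165,0,0,0]]]'

```text
clock: 19.75
tcp_pos: [0.4659, 0.2214, 0.0388]
tool_rot: [1.0, -0.001, -0.0, 0.0]
force: [0.8, -1.0, -1.2]
grip_width: 0.0434
finger_force: 15.0
```

>>> servo_tool --plan '[[[0,0,1,0,0,0],[0,0,2,0,0,0],[0,0,3,0,0,0],[0,0,4,0,0,0],[0,0,5,0,0,0],[0,0,5,0,0,0],[0,0,5,0,0,0],[0,0,5,0,0,0]]]'

```text
clock: 20.55
tcp_pos: [0.4661, 0.2217, 0.0343]
tool_rot: [1.0, -0.001, 0.0, 0.0]
force: [-1.0, -0.0, -0.6]
grip_width: 0.0434
finger_force: 15.0
```

>>> servo_tool --plan '[[[0,0,0.5,0,0,0],[0,0,1,0,0,0],[0,0,1.5,0,0,0],[0,0,2,0,0,0],[0,0,2,0,0,0],[0,0,2,0,0,0],[0,0,2,0,0,0],[0,0,2,0,0,0]]]'

```text
clock: 21.35
tcp_pos: [0.4663, 0.2218, 0.034]
tool_rot: [1.0, -0.0, 0.0, -0.0]
force: [-7.0, -2.2, 19.3]
grip_width: 0.0437
finger_force: 15.0
```

>>> servo_tool --plan '[[[0,0,0,0,0,0],[0,0,0,0,0,0],[0,0,0,0,0,0],[0,0,0,0,0,0],[0,0,-4,0,0,0],[0,0,-14,0,0,0],[0,0,-34,0,0,0],[0,0,-70,0,0,0]]]' --grip 70

```text
clock: 22.15
tcp_pos: [0.4649, 0.2207, 0.1019]
tool_rot: [1.0, -0.001, -0.002, 0.001]
force: [1.1, 1.1, 0.5]
grip_width: 0.061
finger_force: 0.0
```

>>> servo_tool --plan '[[[0,0,-40,0,0,0],[0,0,-85,0,0,0],[3,25,-115,0,0,0],[10,65,-140,0,0,0],[20,110,-150,0,0,0],[30,155,-155,0,0,0],[40,200,-155,0,0,0],[50,245,-155,0,0,0]]]'

```text
clock: 22.95
tcp_pos: [0.5157, -0.0252, 0.2588]
tool_rot: [1.0, -0.0, 0.001, -0.0]
force: [1.2, -0.2, 0.2]
grip_width: 0.0611
finger_force: 0.0
```

>>> servo_tool --plan '[[[5,40,0,0,0,0],[10,80,0,0,0,0],[15,120,0,0,0,0],[20,150,0,0,0,0],[20,155,0,0,0,0],[20,155,0,0,0,0],[20,155,0,0,0,0],[20,155,0,0,0,0]]]' --grip 90

```text
clock: 23.75
tcp_pos: [0.5355, -0.1775, 0.2577]
tool_rot: [1.0, -0.0, 0.0, -0.0]
force: [-0.2, 0.3, 0.2]
grip_width: 0.0788
finger_force: 0.0
```

```bash
sed -i 's/^go(.*/go(.5815,-.249,.030,0,o)/' look.py; python3 look.py w4
python3 - <<'E'
from h import *
o,p,d=snap('scene'); 
cv2.imwrite('pics/s3c.png',cv2.resize(p[90:320,180:480,::-1],None,fx=2.5,fy=2.5))
E
```

```text
cap1_top 0.23 105 61 [0.644 0.106 0.152]
blob 518 [271.   6.] med [ 0.7337 -0.1265  0.0942] rectc [ 0.7353 -0.1258  0.0855] ext [0.015 0.05  0.023] zmax 0.0969 [146. 148. 154.]
blob 1455 [519. 105.] med [ 0.6373 -0.4284  0.087 ] rectc [ 0.6384 -0.4349  0.084 ] ext [0.081 0.108 0.02 ] zmax 0.0941 [145. 144. 136.]
blob 971 [142. 176.] med [0.5516 0.0368 0.0883] rectc [0.5466 0.0489 0.0895] ext [0.114 0.036 0.031] zmax 0.105 [44. 60. 91.]
blob 270 [384. 143.] med [ 0.5819 -0.2483  0.0838] rectc [ 0.5819 -0.2496  0.08  ] ext [0.019 0.02  0.012] zmax 0.0859 [134. 133. 133.]
blob 580 [ 25. 204.] med [0.5143 0.3038 0.085 ] rectc [0.5092 0.3052 0.0893] ext [0.106 0.011 0.03 ] zmax 0.1045 [27. 42. 73.]
blob 257 [213. 196.] med [ 0.5234 -0.0558  0.0835] rectc [ 0.5229 -0.054   0.0799] ext [0.019 0.021 0.012] zmax 0.0859 [ 48.  91. 179.]
blob 74 [ 64. 224.] med [0.4819 0.2058 0.0809] rectc [0.4819 0.2065 0.0813] ext [0.014 0.019 0.015] zmax 0.0885 [100. 100. 102.]
at [ 0.5355 -0.1775  0.2577] yaw -0.02 F [-0.2  0.3  0.2] -> shift [ 45.9  71.5 227.7] turn [-0.01 -0.03 -0.02] t 23.75
```

View pics/s3c.png

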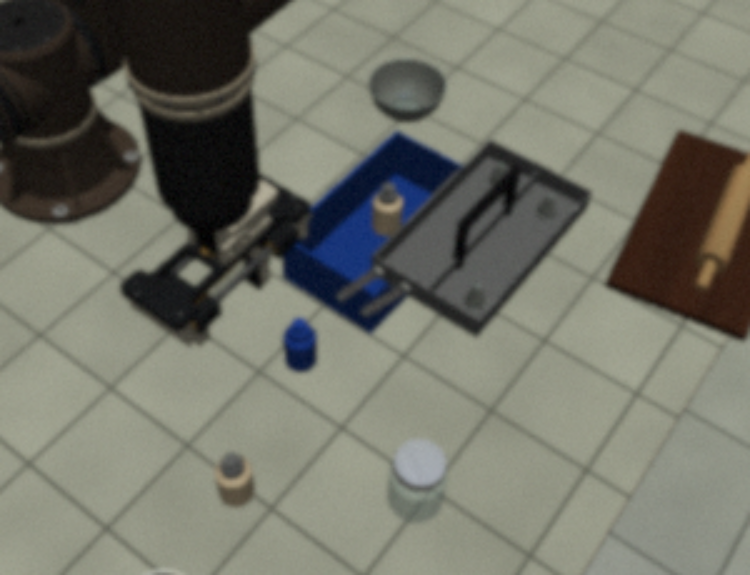

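Bottle 1 stands upright in the compartment, at (210,388) in the crop. Now bottle 2.

>>> servo_tool --plan '[[[20,25,20,0,0,0],[40,55,45,0,0,0],[46.3,71.5,85,0,0,0],[46.3,71.5,130,0,0,0],[46.3,71.5,170,0,0,0],[46.3,71.5,200,0,0,0],[46.3,71.5,220,0,0,0],[46.3,71.5,227,0,0,0]]]'

```text
clock: 24.75
tcp_pos: [0.5803, -0.2494, 0.0277]
tool_rot: [1.0, -0.001, -0.002, -0.0]
force: [0.3, 0.6, 0.3]
grip_width: 0.0792
finger_force: 0.0
```

>>> servo_tool --plan '[[[0,0,0,0,0,0],[0,0,0,0,0,0],[0,0,0,0,0,0],[0,0,0,0,0,0],[0,0,0,0,0,0],[0,0,0,0,0,0],[0,0,0,0,0,0],[0,0,0,0,0,0]]]' --grip 0

```text
clock: 25.55
tcp_pos: [0.5821, -0.25, 0.0312]
tool_rot: [1.0, -0.001, 0.001, 0.0]
force: [-1.3, 0.8, 6.6]
grip_width: 0.0436
finger_force: 15.0
```

>>> servo_tool --plan '[[[0,0,-5,0,0,0],[0,0,-20,0,0,0],[0,0,-50,0,0,0],[0,0,-90,0,0,0],[0,0,-130,0,0,0],[0,0,-160,0,0,0],[-10,-15,-175,0,0,0],[-25,-40,-175,0,0,0]]]'

```text
clock: 26.35
tcp_pos: [0.558, -0.2107, 0.2079]
tool_rot: [1.0, -0.001, 0.002, 0.0]
force: [-0.3, -0.2, -0.7]
grip_width: 0.0434
finger_force: 15.0
```

>>> servo_tool --plan '[[[-14,-45,0,0,0,0],[-28,-90,0,0,0,0],[-42,-135,0,0,0,0],[-56,-180,0,0,0,0],[-70,-225,0,0,0,0],[-82,-265,0,0,0,0],[-90,-295,0,0,0,0],[-91,-310,0,0,0,0]]]'

```text
clock: 27.15
tcp_pos: [0.4652, 0.1022, 0.2056]
tool_rot: [1.0, 0.0, 0.0, -0.0]
force: [-0.1, -0.0, -1.4]
grip_width: 0.0435
finger_force: 15.0
```

Run:
```python
from h import *
o,p,d=snap('top'); W=cloud('top',o,d); go(.465,.105,.036,0)
q=W.reshape(-1,3); q=q[(q[:,2]>.06)&(q[:,2]<.0915)&(abs(q[:,0]-.48)<.052)&(q[:,1]>.15)&(q[:,1]<.295)]; print(len(q)); print(np.median(q,0),q.min(0),q.max(0))
cv2.imwrite('pics/t2c.png',cv2.resize(p[120:320,160:440,::-1],None,fx=2.5,fy=2.5))
```

```text
at [0.466  0.103  0.2056] yaw 0.05 F [ 0.3  1.7 -0.5] -> shift [ -1.1  -1.9 169.6] turn [-0.05 -0.04  0.05] t 27.2
0
  return _methods._mean(a, axis=axis, dtype=dtype,
  ret = um.true_divide(
Traceback (most recent call last):
ValueError: zero-size array to reduction operation minimum which has no identity
```

Run:
```python
from h import *
o,p,d=snap('scene'); W=cloud('scene',o,d)
q=W.reshape(-1,3); q=q[(q[:,2]>.02)&(q[:,2]<.096)&(abs(q[:,0]-.485)<.055)&(q[:,1]>.15)&(q[:,1]<.29)]; print(len(q))
if len(q):
    for a,b in ((.02,.05),(.05,.075),(.075,.096)):
        t=q[(q[:,2]>a)&(q[:,2]<b)]; print(len(t),np.median(t,0).round(3),t.min(0).round(3),t.max(0).round(3))
```

```text
179
67 [0.489 0.193 0.037] [0.463 0.187 0.02 ] [0.501 0.216 0.049]
79 [0.486 0.199 0.062] [0.458 0.185 0.051] [0.499 0.224 0.075]
33 [0.478 0.205 0.084] [0.468 0.192 0.076] [0.488 0.219 0.09 ]
```

Bottle 1 stands at about (0.478, 0.206), which leaves enough room. Lowering bottle 2 here.

>>> servo_tool --plan '[[[0,0,20,0,0,0],[0,0,50,0,0,0],[0,0,85,0,0,0],[0,0,115,0,0,0],[0,0,140,0,0,0],[0,0,155,0,0,0],[0,0,164,0,0,0],[0,0,167,0,0,0]]]'

```text
clock: 28.05
tcp_pos: [0.466, 0.0992, 0.0374]
tool_rot: [1.0, -0.001, -0.001, 0.001]
force: [-0.9, 0.1, -0.9]
grip_width: 0.0439
finger_force: 15.0
```

>>> servo_tool --plan '[[[0,0,1,0,0,0],[0,0,2,0,0,0],[0,0,3,0,0,0],[0,0,4,0,0,0],[0,0,4,0,0,0],[0,0,4,0,0,0],[0,0,4,0,0,0],[0,0,4,0,0,0]]]'

```text
clock: 28.85
tcp_pos: [0.4666, 0.1005, 0.0351]
tool_rot: [1.0, -0.0, 0.001, -0.0]
force: [-2.3, -0.4, 4.7]
grip_width: 0.0435
finger_force: 15.0
```

>>> servo_tool --plan '[[[0,0,0,0,0,0],[0,0,0,0,0,0],[0,0,0,0,0,0],[0,0,0,0,0,0],[0,0,-4,0,0,0],[0,0,-14,0,0,0],[0,0,-34,0,0,0],[0,0,-70,0,0,0]]]' --grip 62

```text
clock: 29.65
tcp_pos: [0.4649, 0.0994, 0.104]
tool_rot: [1.0, -0.001, -0.002, 0.001]
force: [1.7, 0.2, 0.6]
grip_width: 0.0544
finger_force: 0.0
```

>>> servo_tool --plan '[[[0,0,-40,0,0,0],[0,0,-85,0,0,0],[0,0,-130,0,0,5],[0,0,-170,0,0,13],[20,-10,-190,0,0,21],[50,-25,-190,0,0,29],[85,-40,-190,0,0,37],[120,-55,-190,0,0,45]]]'

```text
clock: 30.45
tcp_pos: [0.5872, 0.1554, 0.2959]
tool_rot: [0.923, -0.386, 0.001, -0.001]
force: [0.1, -0.1, 0.8]
grip_width: 0.0542
finger_force: 0.0
```

Run:
```python
from h import *
go(.650,.1704,.29,-91)
o,p,d=snap('scene','s4')
cv2.imwrite('pics/s4c.png',cv2.resize(p[90:320,180:480,::-1],None,fx=2.5,fy=2.5))
```

```text
at [0.5872 0.1554 0.2959] yaw -45.4 F [ 0.1 -0.1  0.8] -> shift [ 33.4 -55.2   6. ] turn [-1.10e-01  2.00e-02  4.56e+01] t 30.45
```

View pics/s4c.png

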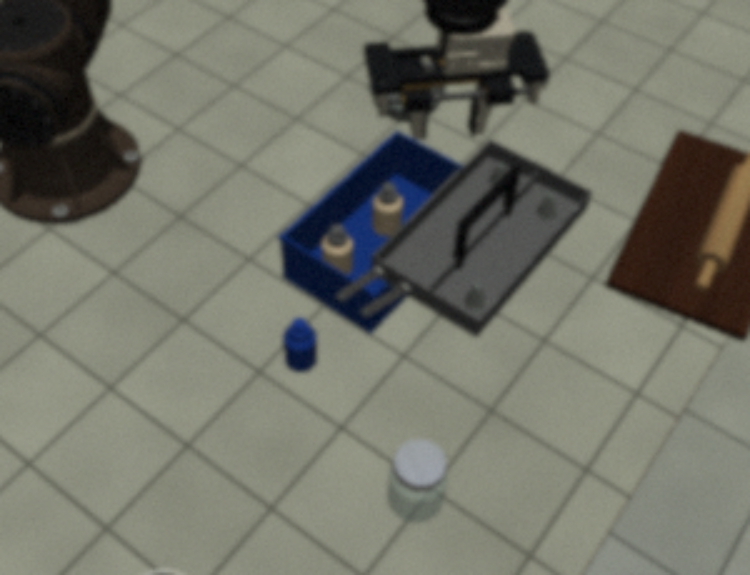

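Both bottles stand upright in the compartment. Going back to the handle.

>>> servo_tool --plan '[[[5,-8,0,0,0,8],[10,-16,0,0,0,16],[16,-26,0,0,0,24],[22,-36,0,0,0,32],[28,-46,0,0,0,40],[33.5,-55,0,0,0,46],[33.5,-55,0,0,0,46],[33.5,-55,0,0,0,46]]]'

```text
clock: 31.3
tcp_pos: [0.6485, 0.17, 0.2945]
tool_rot: [-0.702, 0.713, 0.0, -0.0]
force: [-0.8, -0.4, 0.0]
grip_width: 0.0543
finger_force: 0.0
```

Run:
```python
from h import *
o,p,d=snap('wrist','w5');W=cloud('wrist',o,d);q=W.reshape(-1,3)
h=q[(q[:,2]>.205)&(q[:,2]<.225)&(abs(q[:,0]-.65)<.02)&(abs(q[:,1]-.17)<.1)]
c=cv2.minAreaRect(h[:,:2].astype(np.float32)); print(len(h),c,h[:,2].max())
go(*c[0],.193,-91,o)
```

```text
2254 ((0.6494626998901367, 0.15639331936836243), (0.10249306261539459, 0.014690560288727283), 89.40084075927734) 0.21849809548342938
at [0.6485 0.17   0.2945] yaw -90.9 F [-0.8 -0.4  0. ] -> shift [ 13.6  -1.2 101.5] turn [ 0.02 -0.01  0.1 ] t 31.3
```

Handle x agrees (0.6495). Descend and grip.

>>> servo_tool --plan '[[[0,-1,25,0,0,0],[0,-1,50,0,0,0],[0,-1,75,0,0,0],[0,-1,93,0,0,0],[0,-1,101,0,0,0],[0,-1,101,0,0,0],[0,-1,101,0,0,0],[0,-1,101,0,0,0]]]'

```text
clock: 32.15
tcp_pos: [0.6505, 0.1704, 0.1948]
tool_rot: [-0.701, 0.714, -0.0, 0.001]
force: [-0.0, -0.6, 0.1]
grip_width: 0.0544
finger_force: 0.0
```

>>> servo_tool --plan '[[[0,0,0,0,0,0],[0,0,0,0,0,0],[0,0,0,0,0,0],[0,0,0,0,0,0],[0,0,0,0,0,0],[0,0,0,0,0,0],[0,0,0,0,0,0],[0,0,0,0,0,0]]]' --grip 0 --newtons 30

```text
clock: 32.95
tcp_pos: [0.6499, 0.1701, 0.1933]
tool_rot: [-0.7, 0.714, -0.0, -0.0]
force: [0.6, -0.4, -0.6]
grip_width: 0.0139
finger_force: 30.0
```

>>> servo_tool --plan '[[[0,4,-2,0,0,0],[0,10,-5,0,0,0],[0,20,-9,0,0,0],[0,30.4,-12.1,0,0,0],[0,41,-14.2,0,0,0],[0,52,-15.2,0,0,0],[0,63,-15.2,0,0,0],[0,74,-14.1,0,0,0]]]'

```text
clock: 33.75
tcp_pos: [0.5748, 0.1715, 0.2074]
tool_rot: [-0.7, 0.714, 0.0, -0.0]
force: [3.2, -0.9, -5.8]
grip_width: 0.014
finger_force: 30.0
```

>>> servo_tool --plan '[[[0,10.7,2,0,0,0],[0,21.2,5.1,0,0,0],[0,31.4,9.2,0,0,0],[0,41.1,14.3,0,0,0],[0,50.3,20.2,0,0,0],[0,58.9,27,0,0,0],[0,63,31,0,0,0],[0,66.8,34.6,0,0,0]]]'

```text
clock: 34.55
tcp_pos: [0.5083, 0.1727, 0.1722]
tool_rot: [-0.7, 0.714, 0.0, -0.0]
force: [2.8, -0.9, -4.3]
grip_width: 0.0141
finger_force: 30.0
```

>>> servo_tool --plan '[[[0,3.5,4,0,0,0],[0,7.2,8.3,0,0,0],[0,10.5,12.7,0,0,0],[0,12.5,15.7,0,0,0],[0,13.7,17.7,0,0,0],[0,14,18.5,0,0,0],[0,14,18.5,0,0,0],[0,14,18.5,0,0,0]]]'

```text
clock: 35.35
tcp_pos: [0.4956, 0.1729, 0.1555]
tool_rot: [-0.701, 0.714, -0.0, 0.0]
force: [-2.1, -3.6, 6.5]
grip_width: 0.0135
finger_force: 30.0
```

>>> servo_tool --plan '[[[0,0,0,0,0,0],[0,0,0,0,0,0],[0,0,0,0,0,0],[0,0,0,0,0,0],[0,0,-5,0,0,0],[0,0,-25,0,0,0],[0,0,-60,0,0,0],[0,0,-105,0,0,0]]]' --grip 65

```text
clock: 36.15
tcp_pos: [0.4942, 0.1725, 0.2593]
tool_rot: [-0.7, 0.714, 0.0, -0.002]
force: [1.7, 1.3, 0.1]
grip_width: 0.0567
finger_force: 0.0
```

>>> servo_tool --plan '[[[40,0,-10,0,0,0],[85,0,-20,0,0,0],[130,0,-20,0,0,0],[175,0,-20,0,0,0],[220,0,-20,0,0,0],[250,0,-20,0,0,0],[260,0,-20,0,0,0],[260,0,-20,0,0,0]]]'

```text
clock: 36.95
tcp_pos: [0.4901, -0.088, 0.2795]
tool_rot: [-0.7, 0.715, -0.0, 0.0]
force: [-0.1, 0.1, 0.4]
grip_width: 0.057
finger_force: 0.0
```

Run:
```python
from h import *
o,p,d=snap('top','t5');W=cloud('top',o,d);q=W.reshape(-1,3);q0=np.load('topW.npy').reshape(-1,3)
for A in (q0,q):
    k=A[(abs(A[:,0]-.5)<.12)&(abs(A[:,1]-.173)<.17)]
    h=k[k[:,2]>.15];print('handle',h.mean(0).round(4),len(h)); f=k[(abs(k[:,0]-.47)<.02)&(abs(k[:,1]-.17)<.08)]; print('floor',np.median(f[:,2]))
p2,_=bot.snapshot('scene')
cv2.imwrite('pics/f.png',np.vstack([cv2.resize(p[120:320,160:420,::-1],(520,400)),cv2.resize(p2[130:230,250:400,::-1],(520,200))])[:600])
```

```text
handle [0.4945 0.1747 0.177 ] 260
floor 0.09726527521173134
handle [0.4396 0.0821 0.7014] 5463
floor 0.6988773831745795
```

View pics/f.png

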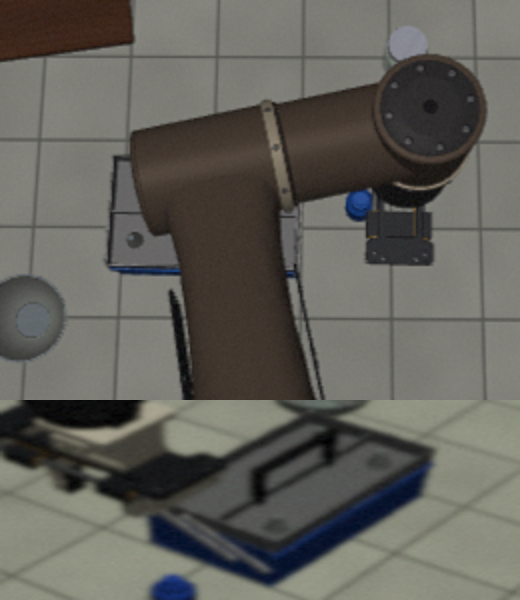

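The tray looks home with the nozzles still in it. Checking the numbers against the starting scene view.

Run:
```python
from h import *
o,p,d=snap('scene');W=cloud('scene',o,d);q=W.reshape(-1,3);q0=np.load('sceneW.npy').reshape(-1,3)
r=[]
for A in (q0,q):
    k=A[(abs(A[:,0]-.5)<.05)&(abs(A[:,1]-.173)<.1)]
    h=k[(k[:,2]>.165)&(k[:,2]<.2)];f=k[(k[:,0]>.51)&(k[:,1]>.13)&(k[:,2]<.11)];print(len(h),h.mean(0).round(4),np.median(f[:,2]).round(4)); r.append(f)
    c=A[(abs(A[:,0]-.58)<.02)&(abs(A[:,1]-.14)<.1)&(A[:,2]>.12)&(A[:,2]<.14)]; print('rim',len(c),c.mean(0).round(4))
```

```text
157 [0.5002 0.1685 0.1761] 0.0968
rim 79 [0.577  0.1329 0.1255]
157 [0.5004 0.1682 0.1764] 0.0968
rim 76 [0.5768 0.136  0.1253]
```

Identical to the start: the tray is fully home. Handing in.

```bash
python3 -c "
from plant import bot
print(bot.sign_off())"
```

```text
the job is handed in; nothing more can be done
None
```

Job handed in at about 37 s of the 210 s limit: both caps pressed shut, both bottles upright in the compartment when last seen before closing, and the tray fully home with at least two of the three nozzles seen in it (the arm hid part of the tray).

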